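# Make the instrument steriliser safe and restart it

## Robot

A 7-joint arm with a two-finger parallel gripper is mounted at the origin on the work surface. World frame = base frame: x ahead of the robot, y to its left, z up, the work surface at z = 0. Lengths are in mm, angles in rad, forces in N, time in s.
With the tool pointing down it reaches from about 400 to 875 mm from the base axis. Payload 4.4 kg.
Tool frame: the origin (TCP) lies at the very end of the fingers, on their centre line; the grasp point (between the pads) lies 19 mm behind it; z points along the fingers, x is the direction in which the jaws open and shut, and the axes are right-handed (so a half turn about z gives the same grasp; the last joint's range is limited). The gripper opens to 85 mm and grips with 20 to 120 N. Pads are 22 mm wide; open, the fingers measure 114 mm over their backs; the gripper's body (76 mm by 85 mm) begins 54 mm behind the grasp point. The pads swing forward as they close: fully open they stand 13 mm farther back than shut.
Start: joints at [1.237, 0.628, 0.038, 1.517, -0.027, 0.996, -0.02], TCP at [172.024, -626.838, 231.313] pointing down, gripper open.
Joint ranges: [-3.06, 3.06], [-0.37, 2.12], [-1.25, 1.32], [0.18, 2.47], [-1.1, 4.24], [0.23, 1.98], [-2.94, 2.94]. Speed limits (rad/s): [2.57, 2.57, 3.14, 3.14, 3.14, 3.14, 3.14].

## Interface

Orientations are given as [roll, pitch, yaw] about the fixed x, y, z axes, in that order (R = Rz(yaw) Ry(pitch) Rx(roll)).
In Python, from cell import ctrl, get_image, job, models gives the robot as it stands.
- The arm moves only by the tool move_arm, never from a script. Its argument "moves" is a list that holds one entry, the list of rows, each a list of 6 numbers: the shift along the tool's x, y, z in m, then the turn, a rotation vector about the tool's x, y, z in rad. A call has 1 to 20 rows; each row is the pose to reach, as a shift and turn from the pose commanded when the call began, along the tool's axes at that moment; what a row does not reach only later rows make up. A row lasts 1/8 s, in which the tool goes at most 62.5 mm and 10.7 degrees, less where a joint would pass 70% of its speed; a pose out of reach is approached as far as the arm can. A call with a gripper value outside its range is refused whole. "jaw" is the opening, from 0 (shut) to 1 (fully open), set as the call begins (left out, the last holds). The fingers move at their own pace and stop on an object; the grip force is fixed at half the most. Time passes only in rows, so rows that repeat a pose let the fingers close. It gives the time, the measured TCP pose, the force and the opening at its end, in the units of the state.
- ctrl.read_state(): the state, without advancing time (a new reading comes with each control period).
- get_image(name): name is "scene" or "top"; returns a dict with "color" (480x640x3 uint8, blue, green, red), "fov_y" (degrees; the focal length in pixels is half the picture's height over the tangent of half this angle, whatever the lens; pixels are square), "cx", "cy" (the principal point, pixels), "origin" and "orientation" of the camera in the world. Camera axes: x right, y up, looking along -z (the intrinsics and any distortion apply to the point x, -y, -z); pixel columns grow to the right and rows downward; lengths in mm; the calibration is good to about 2 mm. A picture is of the moment at which its call begins. There is no depth.
- job.finish_job(): hands the job in, once; it reports no verdict.
Trained networks look in the newest picture that a camera, given by its name, has taken for a name from the list of things; names that differ only in an ending like _2 or _b are one class to them, and where a whole thing is asked for, a point or a joint stands for the part that bears it (a point fixed in the world has none). Each returns a list of dicts, best first, with "score" (0 to 1); they miss things now and then, are a little off and sometimes report something else, mostly with a low value. They report only what shows in the picture. A call takes as long as a camera call.
- models.cut_out(camera, thing): "pixels" (480x640 bool, what is visible of it) and "uv" ([column, row] in pixels, amid what is visible of it).
- models.place_of(camera, thing): "uv" ([column, row] in pixels: a listed point, or the origin of a listed thing).
The state is a dict: "clock": time; "qpos": joint angles; "qd": joint speeds; "tau": joint torques, N m; "eef_pos": TCP position; "tool_rot": TCP orientation; "force": force on the tool from outside, world axes, zero at the start; "torque": the same for the moment, N m; "width": finger opening in mm.
Only numpy, scipy, OpenCV 4.12 (cv2) and the standard library are available. Lean on these libraries where they do the work, as an engineer would, in place of code of your own. Each camera call takes 0.05 s, during which the arm holds its last target.

## Task

The instrument steriliser has been left running with its cover open. First flip the lamp lever (the long one with the ball) over to off, then gently slide the cover fully shut against the frame, and only then flip the lamp lever back to on. Leave the fan lever (the short one with the flat paddle) on, do not disturb the bottles, bowl, jar and brush around, and let go of everything at the end.

Things in the scene. Friction and masses are not known exactly. Their poses are not given: they have to be found in the camera images.
- steriliser: White box fixed to the table, 260 (x) x 440 (y) x 90 mm high. Origin: centre of its underside; -x is its front, towards the robot. A strip along the front of its top (x -130 to -30 mm) carries two lever switches and a jar; behind it is the chamber with the sliding cover between 9 mm high rails. The frame it shuts against is a 20 mm high bar across the -y end, its face at y = -200 mm.
- cover (a joint): Sliding cover of the steriliser, in m: 0 = fully shut against the frame at the -y end, up to 0.16 = open towards +y of the steriliser. It starts 0.09 to 0.15 open. It slides with about 2 N friction (plus 5 N per m/s) and stays where it is left; it must not be slammed (0.35 m/s or faster).
- cover_bar (a point): Middle of the top edge of the steel push bar on the cover; axes as the steriliser's. The bar is 120 mm long (x), 14 mm thick (y), rises 36 mm above the cover's grey panel (150 (x) x 200 (y) x 10 mm) and its top is 138 mm above the steriliser's underside. Push its +y face towards -y to shut the cover.
- lamp_pivot (a point): Hinge axis of the lamp lever, along y, 110 mm above the steriliser's underside; axes as the steriliser's. It is on a grey block 60 x 50 x 16 mm on the front strip, with cheeks beside the lever up to 27 mm above the strip. The lamp and fan switches can be either way round on the strip, some 115 to 170 mm apart.
- lamp_ball (a point): Centre of the black ball (32 mm across) at the end of the lamp lever, 85 mm from the pivot. The lever is a 12 mm steel rod.
- lamp_lever (a joint): Angle of the lamp lever in rad: 0 = upright; +0.6 = on detent, leaning to the steriliser's +x (away from the front, towards the chamber); -0.6 = off detent, leaning to -x (towards the front edge and the robot). It starts on. Pushed past upright it falls over to the other detent by itself and stays there; it takes 1 to 2 N at the ball.
- fan_lever (a joint): Angle of the fan lever in rad, same meaning and detents as the lamp lever. It starts on (+0.6) and must stay on.
- fan_paddle (a point): Centre of the flat black paddle (12 x 46 x 24 mm) at the end of the shorter fan lever, 52 mm from its pivot, on a grey switch block like the lamp lever's.
- cream_jar: Bystander: low terracotta-brown jar with a white lid, 52 mm across, 45 mm high, standing on the steriliser's front strip near its +y end. Origin: centre of its underside.
- amber_pump: Bystander on the table: amber pump bottle, 64 mm across, 170 mm high. Origin: centre of its underside.
- foam_pump: Bystander on the table: white pump bottle, 54 mm across, 150 mm high. Origin: centre of its underside.
- mixing_bowl: Bystander on the table: blue bowl, 110 mm across, 50 mm high. Origin: centre of its underside.
- lotion_bottle: Bystander on the table: green bottle with white cap, 60 mm across, 160 mm high. Origin: centre of its underside.
- mask_brush: Bystander on the table: brush with wooden handle, 170 mm long, lying along its x. Origin: under its middle.

How it is judged:
By the outcome, as a careful person would: the job done as asked, in the order asked, and still so for the second after the job is handed in, with the robot touching nothing.
It also fails if it takes over 50 s, if anything falls off the work surface, if the arm or the gripper's body presses on something with over 40 N, if the wrist force passes 120 N, or if a joint passes its speed limit or range.

## Working session

There is one attempt and no reset: what is moved stays moved. The work goes in short steps, Python scripts to look and compute and a tool call to move; the robot and the scene stay as the last step left them, time stands still between calls to the robot, and variables do not carry over. Pictures are saved under pics/ and viewed, and the job is handed in when it is done.

Besides the shell and the picture viewer there is one more tool, called after ">>>" by a JSON object that holds its "op" and its "data". move_arm: Moves the arm, as the interface text tells. Its arguments: {"type":"object","properties":{"moves":{"type":"array","items":{"type":"array","items":{"type":"array","items":{"type":"number"}}}},"jaw":{"type":"number"}},"required":["moves"]}

```bash
mkdir -p pics; ls
cat > h.py <<'E'
import numpy as np,cv2
from cell import ctrl,get_image,job,models
from scipy.spatial.transform import Rotation as R
def rot(o):
    o=np.array(o,float)
    if o.shape==(3,3): return o
    if o.size==4: print('quat',o)
    return R.from_euler('xyz',o).as_matrix()
def ray(im,uv):
    f=240/np.tan(np.radians(im['fov_y'])/2)
    d=np.array([(uv[0]-im['cx'])/f,-(uv[1]-im['cy'])/f,-1.])
    d=rot(im['orientation'])@d
    return np.array(im['origin'],float),d/np.linalg.norm(d)
def atz(im,uv,z):
    o,d=ray(im,uv); return o+d*(z-o[2])/d[2]
def tri(rs):
    A=np.zeros((3,3));b=np.zeros(3)
    for o,d in rs:
        P=np.eye(3)-np.outer(d,d);A+=P;b+=P@o
    p=np.linalg.solve(A,b); return p,[np.linalg.norm((np.eye(3)-np.outer(d,d))@(p-o)) for o,d in rs]
E
python3 - <<'E'
from h import *
for n in('scene','top'):
    im=get_image(n);cv2.imwrite(f'pics/{n}0.png',im['color'])
    print(n,{k:v for k,v in im.items() if k!='color'})
    for t in 'steriliser cover_bar lamp_pivot lamp_ball fan_paddle cream_jar amber_pump foam_pump mixing_bowl lotion_bottle mask_brush'.split():
        print(t,[(np.round(r['uv'],1).tolist(),round(r['score'],2)) for r in models.place_of(n,t)][:3])
print(ctrl.read_state())
E
```

```text
pics
scene {'fov_y': 50.79861896558793, 'cx': 306.93504176112003, 'cy': 240.0943129265646, 'origin': array([1116.82096896,  463.9283791 , 1042.93965414]), 'orientation': array([0.70243522, 0.01835532, 2.17086493])}
steriliser [([278.4, 305.8], 0.61), ([132.6, 239.3], 0.32)]
cover_bar [([274.2, 293.1], 0.61)]
lamp_pivot [([305.1, 262.5], 0.69), ([219.3, 174.3], 0.27)]
lamp_ball [([296.5, 255.5], 0.66), ([217.8, 173.5], 0.24)]
fan_paddle [([242.8, 237.7], 0.45)]
cream_jar [([353.7, 287.9], 0.61)]
amber_pump [([186.3, 202.0], 0.78)]
foam_pump [([437.2, 400.7], 0.67)]
mixing_bowl [([217.2, 174.9], 0.69)]
lotion_bottle [([129.1, 242.4], 0.83)]
mask_brush [([471.9, 316.5], 0.87)]
top {'fov_y': 43.47220142508449, 'cx': 326.2397062343112, 'cy': 241.76271324873935, 'origin': array([ 296.51638919,   13.68630407, 1817.50039955]), 'orientation': array([ 0.13200256, -0.01726567, -1.54510286])}
steriliser []
cover_bar [([313.1, 194.8], 0.95)]
lamp_pivot [([308.8, 239.9], 0.89), ([460.7, 315.0], 0.68), ([184.3, 286.8], 0.23)]
lamp_ball [([311.4, 223.0], 0.76), ([469.5, 209.2], 0.25)]
fan_paddle [([
[... 232 characters left out ...]
 0.91)]
{'clock': 1.2, 'qpos': array([ 1.23720114,  0.62840383,  0.03849995,  1.5174291 , -0.02701605,
        0.99628726, -0.02000716]), 'qd': array([ 4.41284843e-05,  5.68484136e-04,  4.65883359e-04,  2.63462879e-03,
       -7.08266377e-05, -8.86798854e-04, -1.54068531e-03]), 'tau': array([ 2.64491828e-04, -5.63276589e+01,  1.22552902e+00, -1.93777084e+01,
        1.09364584e-02,  1.54447360e-03, -1.60871039e-06]), 'eef_pos': array([ 172.02424281, -626.82495314,  231.30160433]), 'tool_rot': array([-3.14154363e+00,  1.02360011e-05, -1.30304264e+00]), 'force': array([ 0.26376844,  0.15245743, -0.19531091]), 'torque': array([-0.03481875,  0.04549363, -0.04047056]), 'width': 85.64035791528327}
```

View pics/scene0.png

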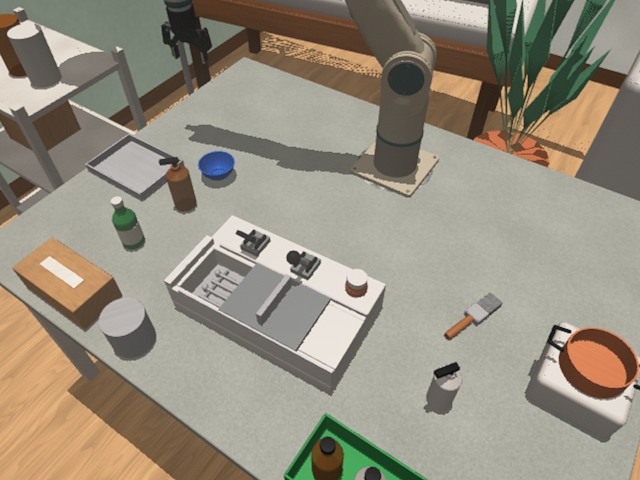

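View pics/top0.png

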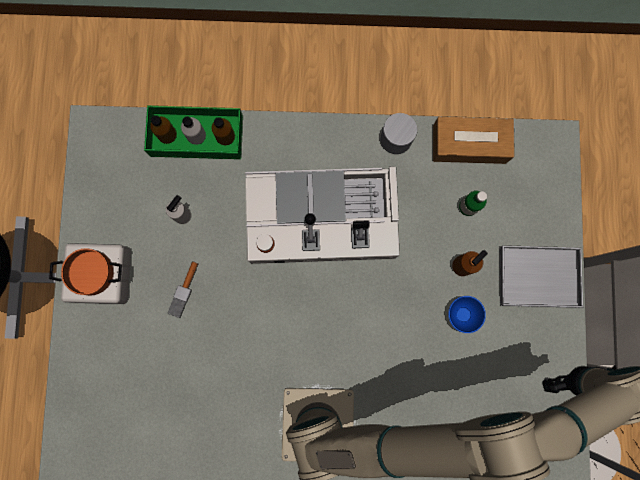

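Run:
```python
from h import *
S=get_image('scene');T=get_image('top')
for t in 'cover_bar lamp_pivot lamp_ball fan_paddle cream_jar amber_pump foam_pump mixing_bowl lotion_bottle mask_brush'.split():
    a=models.place_of('scene',t);b=models.place_of('top',t)
    if a and b:
        p,e=tri([ray(S,a[0]['uv']),ray(T,b[0]['uv'])]);print(t,p.round(),np.round(e,1))
```

```text
lamp_pivot [530.  45. 116.] [2.1 2.1]
lamp_ball [574.  37. 163.] [1.5 1.5]
fan_paddle [ 578. -106.  145.] [1.9 1.9]
cream_jar [516. 166.  87.] [0.2 0.2]
amber_pump [ 482. -425.   -1.] [6.9 6.9]
foam_pump [613. 434.  -4.] [4.6 4.6]
mixing_bowl [ 323. -432.  -21.] [4.5 4.5]
lotion_bottle [661. -53. 315.] [182.1 182.1]
mask_brush [387. 411.  11.] [1. 1.]
```

The scene picture shows the lamp ball at about (294,257), the fan paddle at (250,240) and the push bar from (260,317) to (292,280). In the top picture, -y is to the right. I'll enlarge both to measure more closely.

Run:
```python
from h import *
S=get_image('scene');T=get_image('top')
cv2.imwrite('pics/s1.png',cv2.resize(S['color'][205:395,150:400],None,fx=3.1,fy=3.1,interpolation=cv2.INTER_CUBIC))
cv2.imwrite('pics/t1.png',cv2.resize(T['color'][155:275,235:410],None,fx=4.5,fy=4.5,interpolation=cv2.INTER_CUBIC))
```

```text
(no output)
```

View pics/s1.png

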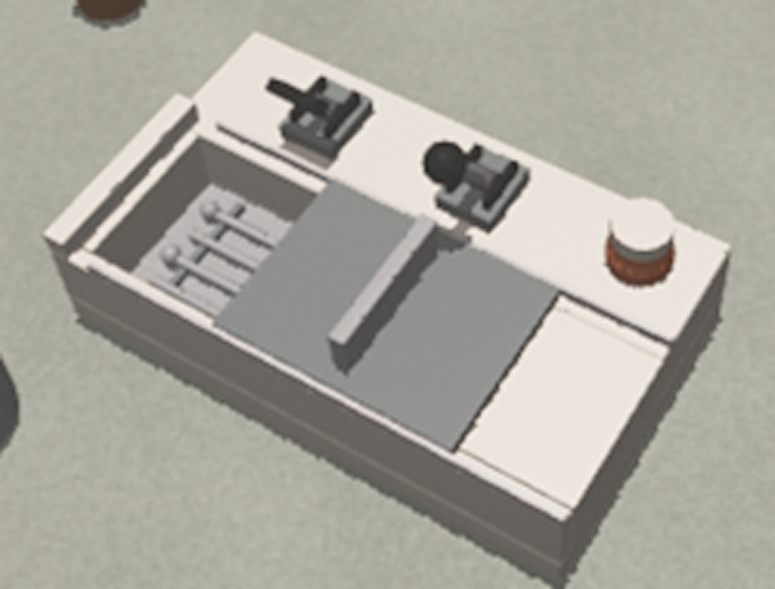

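View pics/t1.png

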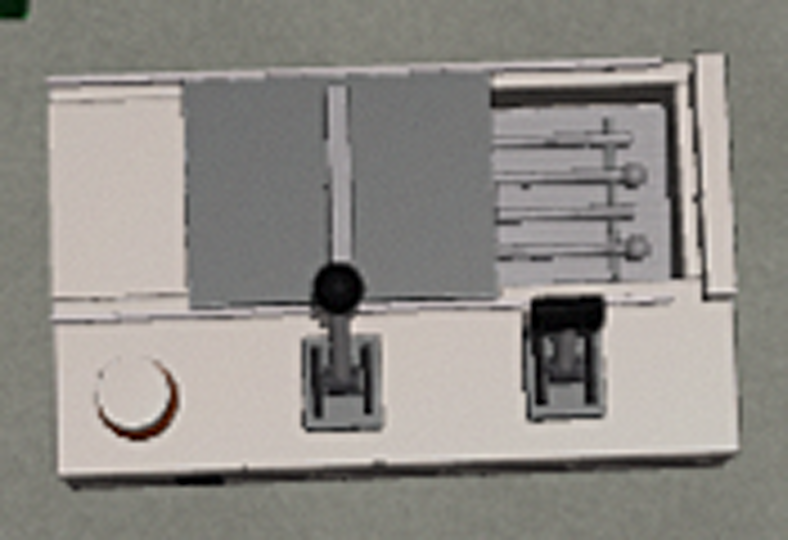

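The crops show the bar top edge from (335,338) to (428,220) in the scene crop. The ball is at (443,163) in the scene crop and (338,288) in the top crop. Next I'll fit the steriliser pose from the corners.

Run:
```python
from h import *
S=get_image('scene');T=get_image('top')
s=lambda x,y:np.array([150+x/3.1,205+y/3.1]);t=lambda x,y:np.array([235+x/4.5,155+y/4.5])
for n,im,uv,z in [('F+ s',S,s(730,247),90),('F- s',S,s(255,35),90),('F+ t',T,t(58,473),90),('F- t',T,t(737,450),90),
 ('bar back s',S,s(340,336),138),('bar front s',S,s(428,220),138),('bar back t',T,t(338,87),138),('bar front t',T,t(343,262),138),
 ('ball s',S,s(443,163),180),('ball t',T,t(338,288),180),('paddle s',S,s(278,88),153),('paddle t',T,t(567,313),153),('jar s',S,s(642,226),135),('jar t',T,t(134,397),135),
 ('frame s',S,s(185,100),110),('frame t -front',T,t(720,296),110), ('B+ top z90 t',T,t(48,80),90),('Bs',S,s(568,515),90)]:
    print(n,atz(im,uv,z).round(1)[:2])
print('ball tri',tri([ray(S,s(443,163)),ray(T,t(338,288))]))
```

```text
F+ s [472.  219.6]
F- s [ 500.9 -212.5]
F+ t [467.1 213.8]
F- t [ 493.9 -221. ]
bar back s [714.5  48.6]
bar front s [602.9  41.5]
bar back t [713.1  41.5]
bar front t [600.5  35. ]
ball s [580.8  41. ]
ball t [576.7  37.1]
paddle s [ 574.2 -118. ]
paddle t [ 569.6 -105.5]
jar s [521.  170.3]
jar t [511.6 163.2]
frame s [ 598.2 -199.4]
frame t -front [ 590.5 -206.4]
B+ top z90 t [724.  231.3]
Bs [718.3 234.5]
ball tri (array([577.38408737,  37.61865266, 174.08823107]), [np.float64(0.5303775226692538), np.float64(0.530377522669222)])
```

The fit gives a steriliser centre of about (613, 8) with yaw about 0.065. In steriliser coordinates the ball is at (-32, 33), the bar at (47, 30), so the cover is 0.13 open, and the paddle at (-49, -117). All of these match the stated geometry. I'll move above the +x side of the ball with the jaws shut.

>>> {"op": "move_arm", "data": {"jaw": 0, "moves": [[[0,0,-0.04,0,0,0],[-0.035,-0.041,-0.07,0,0,-0.091],[-0.07,-0.082,-0.07,0,0,-0.182],[-0.105,-0.123,-0.07,0,0,-0.273],[-0.14,-0.164,-0.07,0,0,-0.364],[-0.175,-0.205,-0.07,0,0,-0.455],[-0.21,-0.246,-0.07,0,0,-0.546],[-0.245,-0.287,-0.07,0,0,-0.637],[-0.28,-0.328,-0.07,0,0,-0.728],[-0.315,-0.369,-0.07,0,0,-0.819],[-0.35,-0.41,-0.07,0,0,-0.91],[-0.385,-0.451,-0.07,0,0,-1.001],[-0.42,-0.492,-0.07,0,0,-1.092],[-0.455,-0.533,-0.07,0,0,-1.183],[-0.49,-0.574,-0.07,0,0,-1.274],[-0.525,-0.613,-0.07,0,0,-1.366],[-0.525,-0.613,-0.07,0,0,-1.366],[-0.525,-0.613,-0.07,0,0,-1.366]]]}}

```text
clock: 4.75
eef_pos: [623.9, 40.8, 301.0]
tool_rot: [3.14, 0.001, 0.062]
force: [-0.3, -0.4, 0.8]
width: 0.3
```

>>> {"op": "move_arm", "data": {"moves": [[[0,0,0.03,0,0,0],[0,0,0.06,0,0,0],[0,0,0.085,0,0,0],[0,0,0.085,0,0,0]]]}}

```text
clock: 5.25
eef_pos: [622.5, 39.0, 214.8]
tool_rot: [3.14, 0.004, 0.06]
force: [-0.3, -0.6, 0.5]
width: 0.1
```

Run:
```python
from h import *
S=get_image('scene')
cv2.imwrite('pics/s2.png',cv2.resize(S['color'][180:370,150:400],None,fx=3.1,fy=3.1,interpolation=cv2.INTER_CUBIC))
p=ctrl.read_state()['eef_pos'];print(p)
f=240/np.tan(np.radians(S['fov_y'])/2);c=rot(S['orientation']).T@(p-S['origin']);u=[S['cx']-f*c[0]/c[2],S['cy']+f*c[1]/c[2]]
print(u,(u[0]-150)*3.1,(u[1]-180)*3.1)
```

```text
[623.73339932  39.73916205 216.33016982]
[np.float64(279.7469953704616), np.float64(260.0197515611277)] 402.21568564843096 248.06122983949584
```

View pics/s2.png

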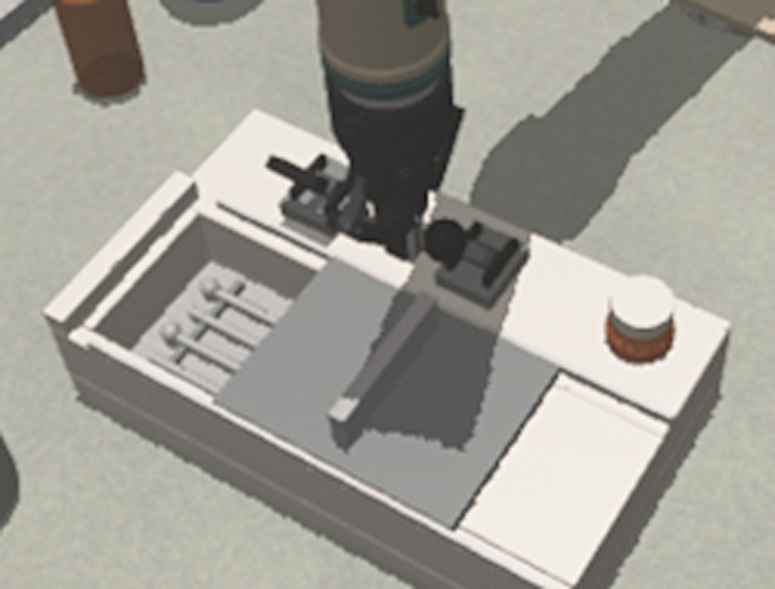

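The shut fingertips show at crop (398,255), against a predicted (402,248), so the calibration agrees to about 3 mm. The tips are on the +x side of the ball, above the cover. I'll go down and push the lamp lever over towards -x.

>>> {"op": "move_arm", "data": {"moves": [[[0,0,0.025,0,0,0],[0,0,0.049,0,0,0],[-0.006,0,0.049,0,0,0],[-0.012,0,0.049,0,0,0],[-0.018,0,0.049,0,0,0],[-0.024,0,0.049,0,0,0],[-0.03,0,0.049,0,0,0],[-0.036,0,0.049,0,0,0],[-0.042,0,0.049,0,0,0],[-0.048,0,0.049,0,0,0],[-0.054,0,0.049,0,0,0],[-0.06,0,0.049,0,0,0],[-0.066,0,0.049,0,0,0],[-0.072,0,0.049,0,0,0],[-0.078,0,0.049,0,0,0],[-0.078,0,0.049,0,0,0]]]}}

```text
clock: 7.3
eef_pos: [545.9, 36.6, 167.3]
tool_rot: [3.141, 0.0, 0.063]
force: [-0.8, -0.1, -0.7]
width: 0.2
```

Run:
```python
from h import *
S=get_image('scene');T=get_image('top')
a=cv2.resize(S['color'][180:370,150:400],None,fx=2.3,fy=2.3,interpolation=cv2.INTER_CUBIC)
cv2.imwrite('pics/s3.png',a)
```

```text
(no output)
```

View pics/s3.png

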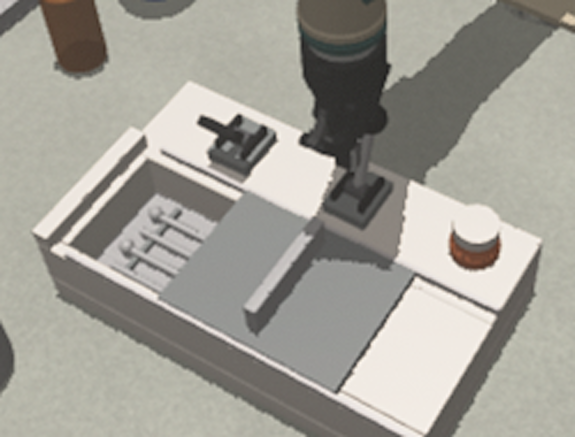

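>>> {"op": "move_arm", "data": {"moves": [[[0.015,0,-0.03,0,0,0],[0.03,0,-0.07,0,0,0],[0.06,-0.01,-0.07,0,0,0],[0.09,-0.02,-0.07,0,0,0],[0.111,-0.032,-0.06,0,0,0],[0.111,-0.032,-0.03,0,0,0],[0.111,-0.032,-0.01,0,0,0],[0.111,-0.032,-0.01,0,0,0]]]}}

```text
clock: 8.4
eef_pos: [654.1, 75.4, 175.5]
tool_rot: [3.141, 0.004, 0.063]
force: [0.4, -0.5, 0.1]
width: 0.1
```

```bash
cat >> h.py <<'E'
def proj(im,p):
    f=240/np.tan(np.radians(im['fov_y'])/2);c=rot(im['orientation']).T@(np.array(p,float)-im['origin']);return np.array([im['cx']-f*c[0]/c[2],im['cy']+f*c[1]/c[2]])
def st(x,y,z):
    c,s=np.cos(.065),np.sin(.065);return np.array([613.2+x*c-y*s,8.4+x*s+y*c,z])
E
python3 - <<'E'
from h import *
S=get_image('scene');T=get_image('top')
a=cv2.resize(S['color'][180:370,150:400],None,fx=3,fy=3,interpolation=cv2.INTER_CUBIC)
b=cv2.resize(T['color'][155:275,235:410],None,fx=3,fy=3,interpolation=cv2.INTER_CUBIC)
cv2.imwrite('pics/s4.png',a);cv2.imwrite('pics/t4.png',b)
print('off/on ball',[((proj(S,st(x,33,180))-[150,180])*3).round() for x in(-128,-32)],[((proj(T,st(x,33,180))-[235,155])*3).round() for x in(-128,-32)])
E
```

```text
off/on ball [array([494., 144.]), array([428., 230.])] [array([227., 293.]), array([223., 189.])]
```

View pics/s4.png

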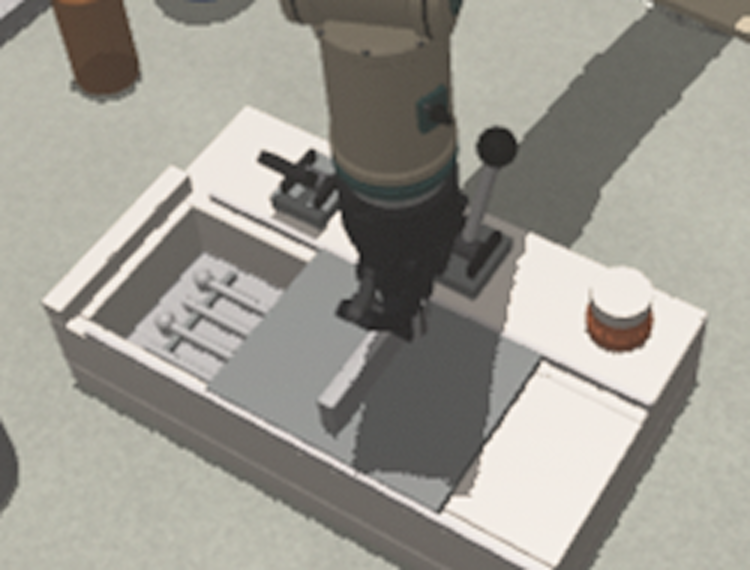

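View pics/t4.png

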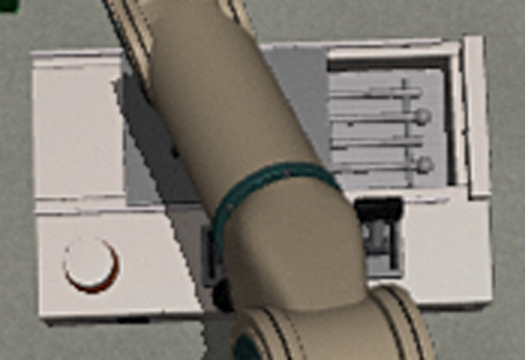

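The lamp ball is at (496,147), against (494,144) predicted for off, so the lamp lever is off. The fan lever is still on. The fingers are on the +y side of the bar, so I'll lower them and push the cover slowly.

>>> {"op": "move_arm", "data": {"moves": [[[0,0,0.02,0,0,0],[0,0,0.04,0,0,0],[0,0,0.06,0,0,0],[0,0,0.06,0,0,0],[0,0.008,0.06,0,0,0],[0,0.014,0.06,0,0,0],[0,0.02,0.06,0,0,0],[0,0.028,0.06,0,0,0],[0,0.036,0.06,0,0,0],[0,0.044,0.06,0,0,0],[0,0.052,0.06,0,0,0],[0,0.06,0.06,0,0,0],[0,0.068,0.06,0,0,0],[0,0.076,0.06,0,0,0],[0,0.084,0.06,0,0,0],[0,0.092,0.06,0,0,0],[0,0.1,0.06,0,0,0],[0,0.106,0.06,0,0,0],[0,0.112,0.06,0,0,0],[0,0.112,0.06,0,0,0]]]}}

```text
clock: 11.0
eef_pos: [661.6, -37.7, 117.0]
tool_rot: [3.14, 0.002, 0.062]
force: [-0.6, 0.5, -0.5]
width: -0.0
```

Run:
```python
from h import *
S=get_image('scene')
a=cv2.resize(S['color'][180:370,150:400],None,fx=3,fy=3,interpolation=cv2.INTER_CUBIC)
cv2.imwrite('pics/s5.png',a)
```

```text
(no output)
```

View pics/s5.png

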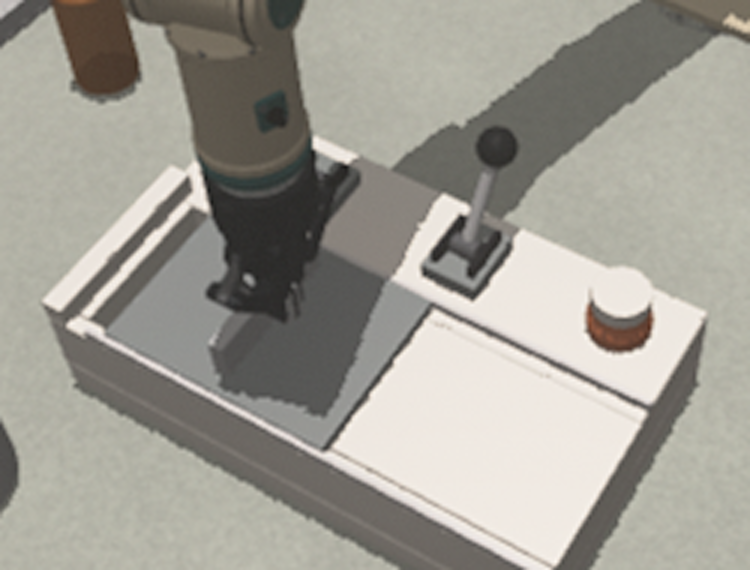

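The cover follows the fingers and about 33 mm is left. I'll push on slowly and watch the force.

>>> {"op": "move_arm", "data": {"moves": [[[0,0.005,0,0,0,0],[0,0.01,0,0,0,0],[0,0.015,0,0,0,0],[0,0.02,0,0,0,0],[0,0.024,0,0,0,0],[0,0.027,0,0,0,0],[0,0.03,0,0,0,0],[0,0.032,0,0,0,0],[0,0.034,0,0,0,0],[0,0.034,0,0,0,0]]]}}

```text
clock: 12.3
eef_pos: [664.7, -70.5, 117.4]
tool_rot: [3.141, -0.001, 0.063]
force: [-1.1, 1.3, 0.7]
width: -0.2
```

Run:
```python
from h import *
s=ctrl.read_state();print(s['eef_pos'],s['force'])
S=get_image('scene')
a=cv2.resize(S['color'][220:350,155:275],None,fx=4.5,fy=4.5,interpolation=cv2.INTER_CUBIC)
cv2.imwrite('pics/s6.png',a)
```

```text
[664.65777404 -70.54513415 117.41752526] [-1.13825412  1.32626875  0.7211846 ]
```

View pics/s6.png

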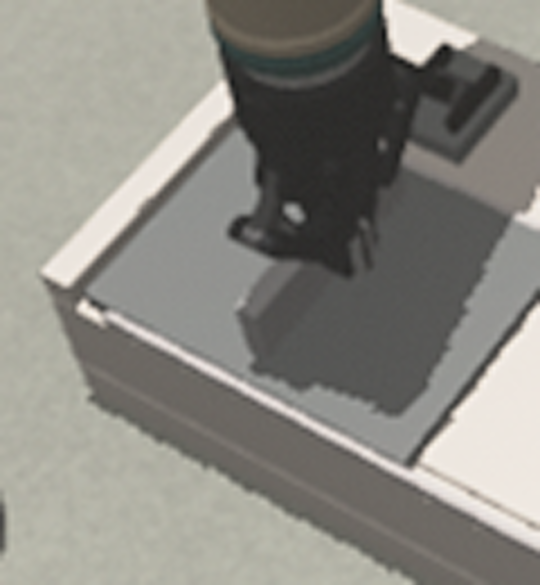

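Only a sliver of gap is left, and the force is still just sliding friction. I'll creep forward until the force rises.

>>> {"op": "move_arm", "data": {"moves": [[[0,0.0015,0,0,0,0],[0,0.003,0,0,0,0],[0,0.0045,0,0,0,0],[0,0.0045,0,0,0,0]]]}}

```text
clock: 12.85
eef_pos: [665.0, -73.6, 117.6]
tool_rot: [-3.14, -0.001, 0.063]
force: [0.2, 4.0, 0.7]
width: -0.0
```

>>> {"op": "move_arm", "data": {"moves": [[[0,0.001,0,0,0,0],[0,0.002,0,0,0,0],[0,0.002,0,0,0,0]]]}}

```text
clock: 13.22
eef_pos: [665.0, -73.6, 117.6]
tool_rot: [-3.138, -0.001, 0.065]
force: [-0.9, 7.6, 1.1]
width: 0.1
```

>>> {"op": "move_arm", "data": {"moves": [[[0,0.002,0,0,0,0],[0,0.003,0,0,0,0],[0,0.003,0,0,0,0]]]}}

```text
clock: 13.6
eef_pos: [665.0, -73.6, 117.6]
tool_rot: [-3.135, -0.0, 0.066]
force: [-1.0, 11.8, 1.6]
width: -0.2
```

The position is fixed while the force climbs from 4.0 to 7.6 to 11.8 N, so the cover is against the frame. I'll back off, rise and check with a picture.

>>> {"op": "move_arm", "data": {"moves": [[[0,-0.012,0,0,0,0],[0,-0.03,0,0,0,0],[0,-0.03,-0.04,0,0,0],[0,-0.03,-0.09,0,0,0],[-0.03,-0.05,-0.125,0,0,0],[-0.07,-0.065,-0.125,0,0,0],[-0.11,-0.08,-0.125,0,0,0],[-0.15,-0.095,-0.125,0,0,0],[-0.19,-0.11,-0.125,0,0,0],[-0.218,-0.122,-0.125,0,0,0],[-0.218,-0.122,-0.125,0,0,0],[-0.218,-0.122,-0.125,0,0,0]]]}}

```text
clock: 15.1
eef_pos: [440.8, 28.2, 242.7]
tool_rot: [3.141, -0.002, 0.063]
force: [-0.3, -0.8, -0.1]
width: 0.1
```

Run:
```python
from h import *
s=ctrl.read_state();p=s['eef_pos'];print(p,s['force'])
c,q=np.cos(.065),np.sin(.065);d=p[:2]-[613.2,8.4];print('st',c*d[0]+q*d[1],-q*d[0]+c*d[1])
S=get_image('scene')
a=cv2.resize(S['color'][180:370,150:400],None,fx=3.1,fy=3.1,interpolation=cv2.INTER_CUBIC)
cv2.imwrite('pics/s7.png',a)
print([((proj(S,st(x,-100,138))-[150,180])*3.1).round() for x in(-13,107)])
```

```text
[440.78399559  28.24127631 242.699024  ] [-0.28502686 -0.82717071 -0.05783951]
st -170.76312882507057 30.99852670112657
[array([279., 221.]), array([180., 336.])]
```

View pics/s7.png

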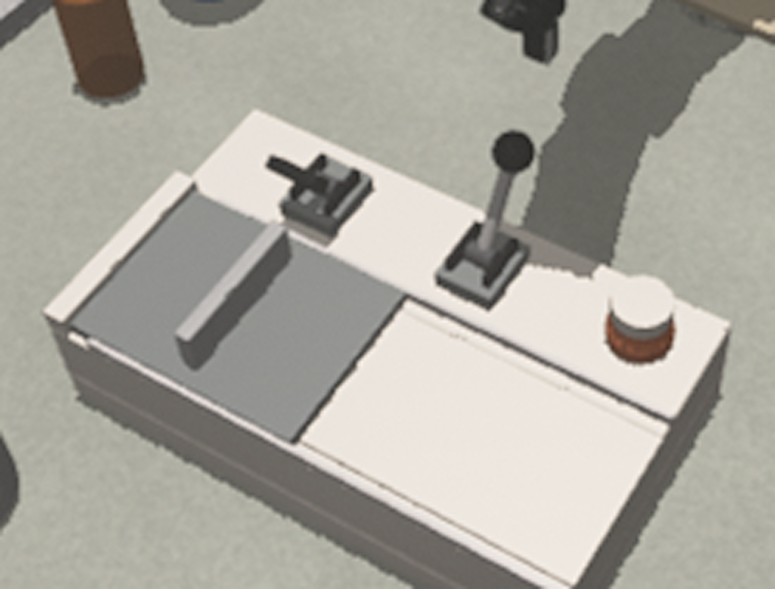

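The cover is shut: its panel meets the frame with no gap, and the bar runs (181,338)–(285,232) as predicted. The lamp is off, with the ball at (513,151). Next I'll go down on the front side of the ball and push it to on.

>>> {"op": "move_arm", "data": {"moves": [[[0,0,0.03,0,0,0],[0,0,0.06,0,0,0],[0,0,0.077,0,0,0],[0,0,0.077,0,0,0],[0.006,0,0.077,0,0,0],[0.012,0,0.077,0,0,0],[0.018,0,0.077,0,0,0],[0.024,0,0.077,0,0,0],[0.03,0,0.077,0,0,0],[0.036,0,0.077,0,0,0],[0.042,0,0.077,0,0,0],[0.048,0,0.077,0,0,0],[0.054,0,0.077,0,0,0],[0.06,0,0.077,0,0,0],[0.066,0,0.077,0,0,0],[0.072,0,0.077,0,0,0],[0.077,0,0.077,0,0,0],[0.077,0,0.077,0,0,0]]]}}

```text
clock: 17.4
eef_pos: [516.7, 33.3, 165.0]
tool_rot: [-3.141, 0.0, 0.063]
force: [0.1, 0.1, -0.7]
width: -0.1
```

>>> {"op": "move_arm", "data": {"moves": [[[-0.02,0,0,0,0,0],[-0.045,0,-0.03,0,0,0],[-0.07,0,-0.08,0,0,0],[-0.08,0,-0.12,0,0,0],[-0.08,0,-0.12,0,0,0],[-0.08,0,-0.12,0,0,0]]]}}

```text
clock: 18.15
eef_pos: [436.3, 28.0, 284.8]
tool_rot: [3.141, 0.001, 0.063]
force: [0.8, -0.3, -1.1]
width: -0.0
```

Run:
```python
from h import *
s=ctrl.read_state();print(s['clock'],s['eef_pos'],s['force'])
S=get_image('scene')
cv2.imwrite('pics/s8.png',S['color'])
a=cv2.resize(S['color'][180:370,150:400],None,fx=3.1,fy=3.1,interpolation=cv2.INTER_CUBIC)
cv2.imwrite('pics/s8z.png',a)
```

```text
18.15 [436.31048088  27.98469966 284.76614651] [ 0.81770976 -0.30933639 -1.12252625]
```

View pics/s8z.png

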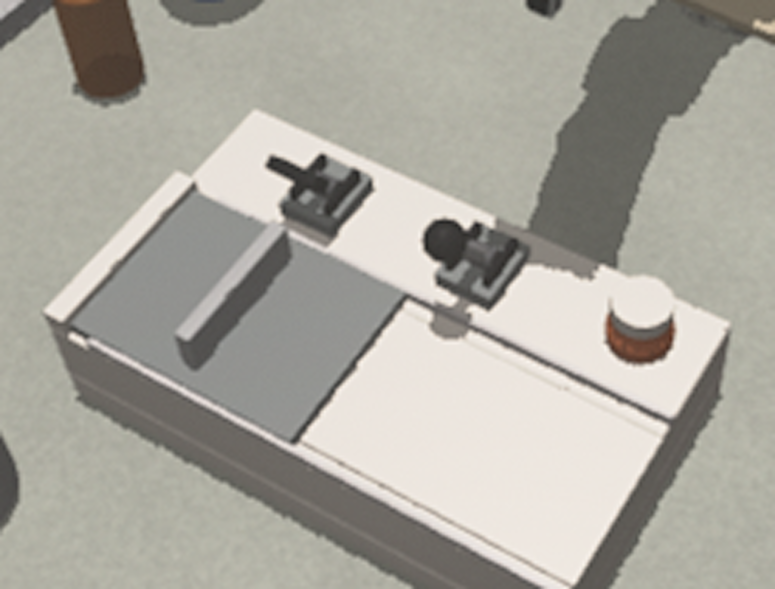

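View pics/s8.png

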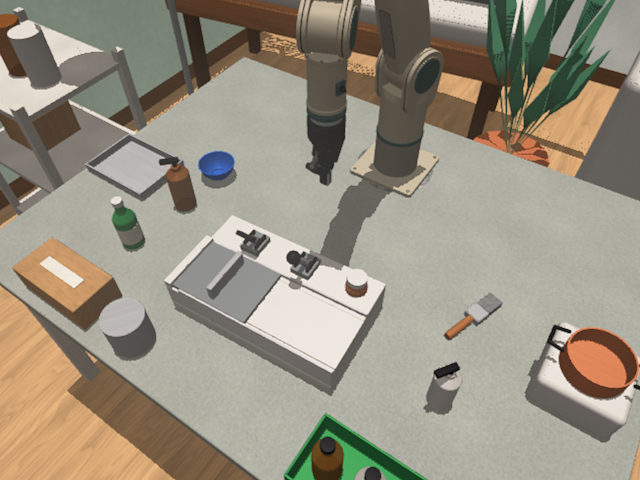

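The lamp ball is back at its on position, (443,241) in the crop. The fan lever is on, the cover is shut, nothing else has moved, and the robot is clear of everything.

```bash
python3 -c "
from h import *
print(job.finish_job())"
```

```text
the job is handed in; nothing more can be done
None
```

The job is done in the order asked: I flipped the lamp lever to off, slid the cover shut, then flipped the lamp lever back to on. I handed it in at about 18 s on the robot's clock.

- **Cover:** I pushed it at no more than about 65 mm/s, slower near the end. At the frame the tool stopped moving while the push force rose from 4 to 12 N. The picture shows no gap.
- **Levers:** The last picture shows the lamp lever leaning to on, in the same place as at the start, and the fan lever still on.
- **Surroundings:** The bottles, bowl, jar and brush look unmoved. The gripper ended clear of everything, with its jaws shut and empty.

**Disagreements:** The two cameras differed by 4–7 mm on most of the points I marked, and up to about 13 mm on the fan paddle, so I used their average. The networks' position for the lotion bottle was unusable, and they placed the steriliser in only one of the two pictures. I took the steriliser's pose from its corners in both pictures and didn't need the bottle's position.

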